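# Drift a stuck dowel out of a link

### The job

The brass dowel is stuck in the bore of the aluminium link that lies in the press-out stand. Take the drift (the long-handled tool with the straight blunt blade) from the wooden tool block, feel for the bore with it and press the dowel down and right out of the underside of the link, without leaning hard on the link or the stand. Then put the drift back upright in its own hole in the tool block and let go, leaving the other tools and things where they are.

Things in the scene. Friction and masses are not known exactly. Their poses are not given: they have to be found in the camera images.
- drift: Drift, 0.1-0.2 kg: dark wooden handle 24 mm in diameter, 62 mm long (the longest in the tool block), thin steel collar at its foot, then a straight round steel blade 11 mm in diameter, 38 mm long, its last 4 mm tapering to a flat 7 mm tip. Origin: on the axis at the shoulder (flat underside of the handle); z up the handle. Starts upright in any of the block's holes, shoulder on the block's top.
- drift_tip (a point): Centre of the flat tip of the drift's blade, 38 mm below the drift's origin along its own -z.
- press_stand: Fixed dark steel stand, 160 (x) by 92 (y) by 64 mm, origin at the centre of its underside. Between two rails along its x an aluminium link, 100 by 45.5 by 28 mm thick, lies clamped: top face 73 mm, underside 45 mm above the table. Rubber lips under the link catch and hold the dowel. The drift must never press on link, dowel and stand together with more than 40 N.
- channel_mid (a point): Point midway along the stand's channel, on its centre line, level with the link's top face (73 mm above the table); axes as the stand. The bore, upright, 13 mm wide, right through the middle of the link, opens on the centre line up to 20 mm from this point along the stand's x, either way: where is not measured and must be found by feel or by eye.
- dowel (a joint): Depth (m) of the upper end of the stuck brass dowel (12.6 mm in diameter, 20 mm long) below the link's top face. Starts at 0.006 to 0.010; pushing it down takes 9 to 10 N all the way and it stays where it is left. At 0.028 it just leaves the link's underside; it is out beyond 0.030; with the drift in up to its shoulder, which then meets the link's top, it is at 0.038.
- tool_block: Fixed wooden tool block, 190 mm (its x) by 54 mm (its y) by 60 mm high, origin at the centre of its underside, with three upright round holes 16 mm in diameter and 50 mm deep in a row along its x, 64 mm apart. It holds the drift and two other tools.
- tool_block_hole0 (a point): Centre of the mouth of the hole at x = -64 mm of the tool block, on its top face, 60 mm above the table.
- tool_block_hole1 (a point): Centre of the mouth of the middle hole of the tool block, on its top face.
- tool_block_hole2 (a point): Centre of the mouth of the hole at x = +64 mm of the tool block, on its top face.
- centre_punch: Centre punch, to be left alone: same style of handle, 24 mm in diameter but only 48 mm long, with an 8 mm blade ground to a point; stands in a hole of the tool block. Origin at its shoulder.
- rivet_set: Rivet set, to be left alone: handle 24 mm in diameter and 50 mm long, with a short 20 mm, thick (14 mm) blade that does not fit the bore; stands in a hole of the tool block. Origin at its shoulder.
- hammer: Hammer lying on the table at the left, to be left alone. Origin under its middle.
- jar: Closed glass jar 64 mm in diameter, 85 mm high, at the right, to be left alone. Origin at the centre of its underside.
Mind the look-alikes: they are no part of the job. Leave any green or orange look-alike of the drift alone.

How it is judged:
On the way, in this order (a step that is already met when the one before it is completed fails the run):
1. the drift is lifted clear of the tool block (height (world z) of drift above 0.104 m), for 0.1 s.
2. the dowel is pushed out of the link's underside (value of joint dowel above 0.03 m), for 0.2 s.
At the end, for the whole second after the job is handed in: The dowel is out of the link (its upper end at least 30 mm below the link's top face), and the drift is released and still, upright (within 7 degrees) in a hole of the tool block, within 6 mm of the hole's centre, with its shoulder on the block's top (55 to 66 mm above the table) (value of joint dowel above 0.03 m and (horizontal distance between drift and tool_block_hole0 below 0.006 m or horizontal distance between drift and tool_block_hole1 below 0.006 m or horizontal distance between drift and tool_block_hole2 below 0.006 m) and height (world z) of drift between 0.055 and 0.066 m and angle between drift's own z axis and vertical below 0.12 rad and linear speed of drift below 0.02 m/s and contact force between the fingers and drift below 0.1 N); the robot touches nothing.
It fails at once if the drift presses on the link, the dowel or the stand with more than 40 N (contact force between drift and press_stand above 40 N).
It fails at once if the gripper or arm presses on the link or the stand with more than 40 N (contact force between the arm and press_stand above 40 N).
It fails at once if the centre punch or the rivet set is moved more than 15 mm (distance of any of centre_punch, rivet_set from where it was at the start of the episode above 0.015 m).
It fails at once if the hammer or the jar is moved more than 20 mm (distance of any of hammer, jar from where it was at the start of the episode above 0.02 m).
It also fails if it takes over 72 s, if anything falls off the work surface, if the arm or the gripper's body presses on something with over 40 N, if the wrist force passes 120 N, or if a joint passes its speed limit or range.

### The arm

A 6-joint arm with a two-finger parallel gripper is mounted at the origin on the work surface. World frame = base frame: x ahead of the robot, y to its left, z up, the work surface at z = 0. Lengths are in m, angles in rad, forces in N, time in s.
With the tool pointing down it reaches from about 0.25 to 0.725 m from the base axis. Payload 9.7 kg.
Tool frame: the origin (TCP) lies on the mounting face of the last link; the fingertips stand 173 mm ahead of it and the grasp point (between the pads) lies 155 mm ahead of it (r.finger_overhang is the distance from the TCP to the fingertips, in m); z points along the fingers, y is the line along which they close (so a half turn about z gives the same grasp; the last joint's range is limited). The gripper opens to 85 mm and grips with 20 to 120 N. Pads are 22 mm wide; open, the fingers measure 114 mm over their backs; the gripper's body (76 mm by 85 mm) begins 54 mm behind the grasp point. The pads swing forward as they close: fully open they stand 13 mm farther back than shut.
Start: joints at [1.104, 0.087, 0.176, 1.66, 0, 1.571], TCP at [0.248, 0.491, 0.405] pointing down, gripper open.
Joint ranges: [-3.13, 3.13], [-0.85, 1.81], [-1.15, 1.24], [-2.2, 2.28], [-1.44, 1.52], [-3.14, 3.14]. Speed limits (rad/s): [2.22, 2.22, 2.57, 3.14, 3.14, 3.14].

### API

Orientations are given as a unit quaternion [x, y, z, w].
In Python, from rig import status, optics, order, r gives the robot as it stands.
- The arm moves only by the tool step_arm, never from a script. Its argument "moves" is one flat list of numbers, 7 for each row, row after row: the opening, from -1 (shut) to 1 (fully open), then the shift along the tool's x, y, z in cm, then the turn, a rotation vector about the tool's x, y, z in rad. In form: [grip, x, y, z, rx, ry, rz, grip, x, y, z, rx, ry, rz, ...]. A call has 1 to 5 rows; each row is the pose to reach, as a shift and turn from the pose commanded when the call began, along the tool's axes at that moment; what a row does not reach only later rows make up. A row lasts 1/8 s, in which the tool goes at most 62.5 mm and 10.7 degrees, less where a joint would pass 70% of its speed; a pose out of reach is approached as far as the arm can. A call with a gripper value outside its range is refused whole. The fingers move at their own pace and stop on an object; "newtons" is the grip in N (left out, the last holds). Time passes only in rows, so rows that repeat a pose let the fingers close. It gives the time, the measured TCP pose, the force, the opening and the grip force at its end, in the units of the state.
- status.state(): the state, without advancing time (a new reading comes with each control period).
- optics.snapshot(name): name is "scene" or "top"; returns (picture, depth): 480x640x3 uint8, red, green, blue; 480x640 float32, m along the optical axis (not along the pixel's ray), 0 where there is no reading.
- optics.camera_params(name): a dict with "fx", "fy", "cx", "cy" (pixels), "rvec" (rotation vector, rad) and "tvec" (3), from world to camera coordinates, as OpenCV has them. Camera axes: x right, y down, z forward; pixel columns grow to the right and rows downward; lengths in m; the calibration is good to about 2 mm. A picture is of the moment at which its call begins. camera_params takes no time and is no camera call.
- order.close_job(): hands the job in; it is judged then, once.
The state is a dict: "time_s": time; "qpos": joint angles; "joint_velocities": joint speeds; "tau": joint torques, N m; "ee_pos": TCP position; "ee_rot": TCP orientation; "ft_force": force on the tool from outside, world axes, zero at the start; "moment": the same for the moment, N m; "width": finger opening in m; "grip_force": force on a finger pad.
Only numpy, scipy, OpenCV 4.12 (cv2) and the standard library are available. Lean on these libraries where they do the work, as an engineer would, in place of code of your own. Each camera call takes 0.05 s, during which the arm holds its last target. There are 200 camera calls.

## Working session

There is one attempt and no reset: what is moved stays moved. The work goes in short steps, Python scripts to look and compute and a tool call to move; the robot and the scene stay as the last step left them, time stands still between calls to the robot, and variables do not carry over. Pictures are saved under pics/ and viewed, at most 10 in all, crops included, and the job is handed in when it is done.

Besides the shell and the picture viewer there is one more tool, called after "Call:" as name(argument=value, ...) on one line, values as JSON. step_arm: Moves the arm, as the interface text tells. Its arguments: {"type":"object","properties":{"moves":{"type":"array","items":{"type":"number"}},"newtons":{"type":"number"}},"required":["moves"]}

```bash
mkdir -p pics; cat > h.py <<'E'
import numpy as np, cv2
from scipy.spatial.transform import Rotation as R
from rig import status, optics, order, r
def snap(n):
    p,d=optics.snapshot(n); np.savez(f'{n}.npz',p=p,d=d); return p,d
def w(n,u,v,z=None,d=None):
    c=optics.camera_params(n); M=R.from_rotvec(np.ravel(c['rvec'])).as_matrix(); t=np.ravel(c['tvec'])
    ray=np.array([(u-c['cx'])/c['fx'],(v-c['cy'])/c['fy'],1.]); o=-M.T@t; k=M.T@ray
    return o+k*(d if z is None else (z-o[2])/k[2])
def st():
    s=status.state(); return s
E
python3 - <<'E'
from h import *
a,_=snap('scene'); b,_=snap('top')
cv2.imwrite('pics/s0.png',a[...,::-1]); cv2.imwrite('pics/t0.png',b[...,::-1])
for n in('scene','top'): c=optics.camera_params(n); print(n,c, w(n,320,240,0))
s=st(); print(s)
E
```

```text
scene {'fx': 434.7245945789933, 'fy': 434.7245945789933, 'cx': 324.9300794031712, 'cy': 237.24321077212076, 'rvec': array([ 2.37253038,  0.8791902 , -0.27313577]), 'tvec': array([-0.43860047, -0.24928639,  1.2050238 ])} [0.52848614 0.03835359 0.        ]
top {'fx': 493.5114882158365, 'fy': 493.5114882158365, 'cx': 318.70072766567137, 'cy': 234.9258540401733, 'rvec': array([ 2.21869477, -2.16204418,  0.12307366]), 'tvec': array([-0.0271222 ,  0.54587931,  1.34655875])} [ 0.53415609 -0.01763019  0.        ]
{'time_s': 0.1, 'qpos': array([1.10399068e+00, 8.73789811e-02, 1.75214060e-01, 1.65980592e+00,
       1.40614169e-05, 1.57079383e+00]), 'joint_velocities': array([-0.00071661, -0.00064362,  0.00287695, -0.00027194, -0.00066021,
       -0.00086012]), 'tau': array([-4.88873411e-04, -5.21561730e+01,  4.65653694e+01,  1.61090121e-02,
       -5.96817222e-05, -1.38833691e-06]), 'ee_pos': array([0.24751565, 0.49115099, 0.40406855]), 'ee_rot': array([ 2.31288162e-01,  9.72885112e-01, -5.69709400e-04, -1.42667624e-04]), 'ft_force': array([-0.07682484, -0.57848594, -0.49154742]), 'moment': array([-0.06250645, -0.00342782,  0.01853899]), 'grip_force': 0.0, 'width': 0.08466007031827527}
```

View pics/s0.png

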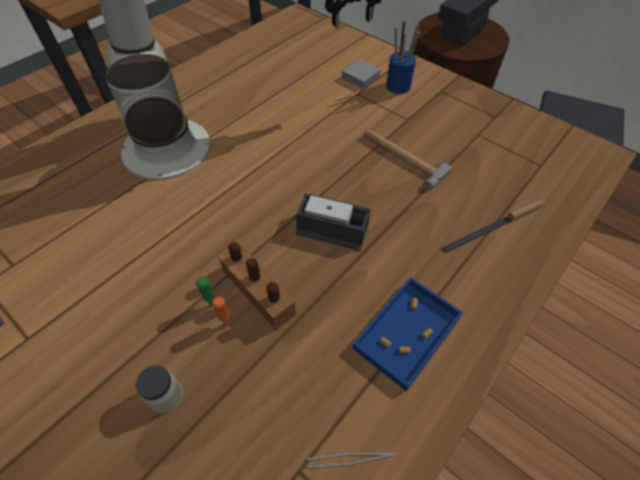

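View pics/t0.png

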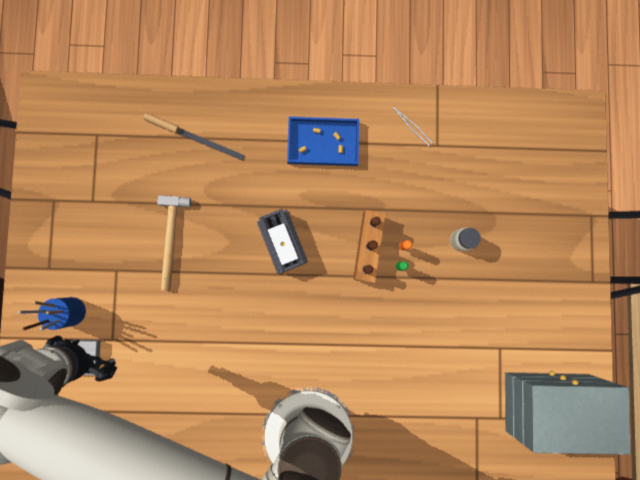

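The block's three dark handles are at scene (235,252), (253,269), (273,292), and at top (368,269), (372,245), (375,222). The green and orange look-alikes stand beside the block and are out. The bore shows as a dot near top (282,244). I'll enlarge the block and stand and use depth to see which handle is longest.

```bash
python3 - <<'E'
from h import *
S=np.load('scene.npz');T=np.load('top.npz')
a=S['p'][230:340,190:310,::-1]; b=T['p'][200:290,250:400,::-1]
A=cv2.resize(a,None,fx=5,fy=5,interpolation=cv2.INTER_CUBIC); B=cv2.resize(b,None,fx=5,fy=5,interpolation=cv2.INTER_CUBIC)
cv2.imwrite('pics/s1.png',A);cv2.imwrite('pics/t1.png',B)
for n,P in(('top',[(375,222),(372,245),(368,269),(282,244),(282,235),(290,258)]),('scene',[(235,246),(252,263),(273,287)])):
    d=np.load(n+'.npz')['d']
    for u,v in P:
        p=d[v-1:v+2,u-1:u+2]; print(n,u,v,w(n,u,v,d=np.median(p)).round(4))
# max height cells in block region, scene depth
for n,(u0,u1,v0,v1) in(('scene',(190,310,230,340)),('top',(350,390,205,290))):
    d=np.load(n+'.npz')['d']
    pts=np.array([[*w(n,u,v,d=d[v,u]),u,v] for v in range(v0,v1) for u in range(u0,u1) if d[v,u]>0])
    h=pts[pts[:,2]>.08]
    m=np.zeros((480,640),np.uint8); m[h[:,4].astype(int),h[:,3].astype(int)]=1
    k,l,_,_=cv2.connectedComponentsWithStats(m)
    for i in range(1,k):
        q=h[l[h[:,4].astype(int),h[:,3].astype(int)]==i]
        if len(q)>8:
            zt=np.percentile(q[:,2],90); t=q[q[:,2]>zt-.006]; print(n,len(q),'ztop',zt.round(4),t.mean(0).round(4))
E
```

```text
top 375 222 [ 0.5769 -0.1572  0.1094]
top 372 245 [ 0.5156 -0.1486  0.1215]
top 368 269 [ 0.4538 -0.1408  0.11  ]
top 282 244 [0.5156 0.0858 0.0669]
top 282 235 [0.5393 0.0863 0.0732]
top 290 258 [0.4784 0.0631 0.0757]
scene 235 246 [ 0.459  -0.1446  0.1073]
scene 252 263 [ 0.5216 -0.1552  0.1199]
scene 273 287 [ 0.5846 -0.1629  0.1091]Traceback (most recent call last):
  File "<stdin>", line 13, in <module>
  File "h.py", line 7, in w
    c=optics.camera_params(n); M=R.from_rotvec(np.ravel(c['rvec'])).as_matrix(); t=np.ravel(c['tvec'])
ValueError: time passes only in moves, steps and waits
```

View pics/s1.png

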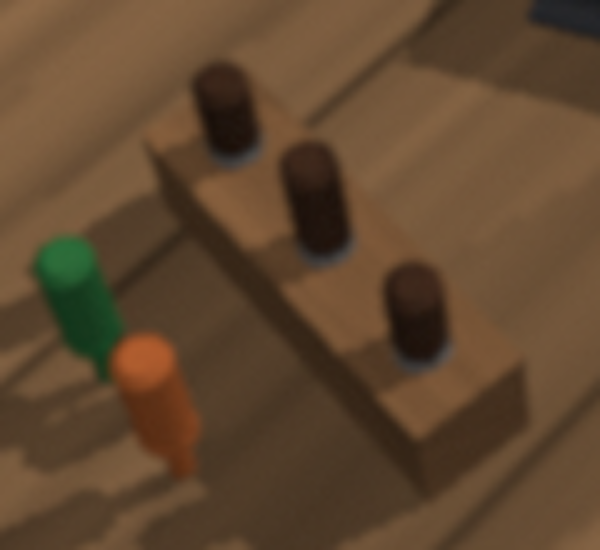

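View pics/t1.png

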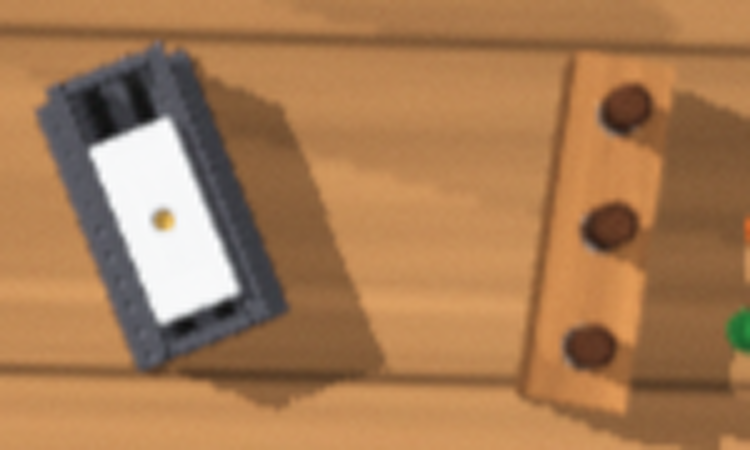

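Middle handle: ztop 0.1215 against 0.110 for the others, and visibly longest in the crop at scene (252,262). So the middle-hole tool is the drift. The bore is at top (282.6,243.8). Next I refine the positions with both cameras and compute the first move.

```bash
cat >> h.py <<'E'
def to(x,y,z,yaw=None):
    """shift in cm / turn for the tool-down target; yaw = world angle of tool y, deg"""
    s=st(); q=R.from_quat(s['ee_rot']); d=q.inv().apply(np.array([x,y,z])-s['ee_pos'])*100
    ty=q.as_matrix()[:,1]; rv=np.zeros(3)
    if yaw is not None:
        c,n=np.cos(np.radians(yaw)),np.sin(np.radians(yaw))
        G=np.column_stack([[n,-c,0],[c,n,0],[0,0,-1.]])
        G[:,0]=np.cross(G[:,1],G[:,2]); rv=(q.inv()*R.from_matrix(G)).as_rotvec()
    print('t',round(s['time_s'],2),'pos',s['ee_pos'].round(4),'F',s['ft_force'].round(1),'w',round(s['width'],4),'shift',d.round(2),'turn',rv.round(3))
E
python3 - <<'E'
from h import *
for n,(u0,u1,v0,v1) in(('top',(270,296,232,256)),('scene',(310,350,195,222))):
    p=np.load(n+'.npz')['p'][v0:v1,u0:u1].astype(float)
    wt=np.clip(p.max(2)-p.min(2)-25,0,None)if n=='top' else np.clip(110-p.max(2),0,None)
    if n=='top':
        V,U=np.mgrid[v0:v1,u0:u1]; u,v=(wt*U).sum()/wt.sum(),(wt*V).sum()/wt.sum(); print(n,u,v,w(n,u,v,.073).round(4))
print('corners',[w('top',250+a/5,200+b/5,.073).round(4) for a,b in((90,152),(165,118),(242,295),(165,325))])
print('drift top',w('top',372.4,244.4,.122).round(4), w('scene',251.6,262,.122).round(4))
print('others top', w('top',375.7,221,.109),w('top',368.4,269.2,.109))
S=np.load('scene.npz')['p'][190:255,285:385,::-1]
cv2.imwrite('pics/s2.png',cv2.resize(S,None,fx=8,fy=8,interpolation=cv2.INTER_CUBIC))
to(.517,-.15,.36,82.5)
E
```

```text
top 282.54323725055434 243.73614190687363 [0.516  0.0841 0.073 ]
corners [array([0.5506, 0.124 , 0.073 ]), array([0.57  , 0.0846, 0.073 ]), array([0.4764, 0.0407, 0.073 ]), array([0.4594, 0.0812, 0.073 ])]
drift top [ 0.5172 -0.1496  0.122 ] [ 0.5205 -0.1549  0.122 ]
others top [ 0.57966973 -0.1590704   0.109     ] [ 0.45333129 -0.14193405  0.109     ]
t 0.1 pos [0.2475 0.4912 0.4041] F [-0.1 -0.6 -0.5] w 0.0847 shift [-52.92 -45.12   4.46] turn [-0.001 -0.    -0.336]
```

View pics/s2.png

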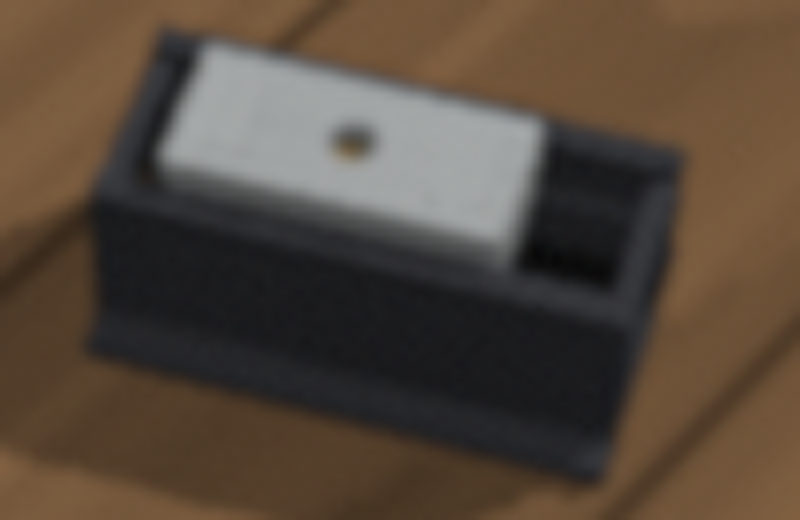

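The bore is at crop (353,142), i.e. scene (329,208), the middle of the link. Moving above the drift now.

Call:
step_arm(moves=[0.3, -22, -19, 0, 0, 0, -0.336, 0.3, -22, -19, 0, 0, 0, -0.336, 0.3, -22, -19, 0, 0, 0, -0.336, 0.3, -22, -19, 0, 0, 0, -0.336, 0.3, -22, -19, 0, 0, 0, -0.336], newtons=40)

```text
time_s: 0.72
ee_pos: [0.3588, 0.2202, 0.4046]
ee_rot: [0.066, 0.998, -0.0, 0.0]
ft_force: [0.9, -0.4, -0.3]
width: 0.0553
grip_force: 0.0
```

```bash
python3 -c "
from h import *
print(w('scene',329.1,207.75,.073))
to(.5175,-.151,.34,82.5)"
```

```text
[0.51943101 0.08017952 0.073     ]
t 0.72 pos [0.3588 0.2202 0.4046] F [ 0.9 -0.4 -0.3] w 0.0553 shift [-20.61 -34.71   6.47] turn [-0.     0.    -0.001]
```

Call:
step_arm(moves=[0.3, -10.3, -17.5, 0, 0, 0, 0, 0.3, -10.3, -17.5, 0, 0, 0, 0, 0.3, -10.3, -17.5, 0, 0, 0, 0, 0.3, -20.5, -34.8, 2, 0, 0, 0, 0.3, -20.5, -34.8, 2, 0, 0, 0])

```text
time_s: 1.35
ee_pos: [0.4807, -0.0669, 0.3929]
ee_rot: [0.065, 0.998, 0.0, 0.0]
ft_force: [1.7, 0.4, 0.1]
width: 0.0558
grip_force: 0.0
```

```bash
python3 -c "
from h import *
to(.5185,-.152,.32,82.5)"
```

```text
t 1.35 pos [ 0.4807 -0.0669  0.3929] F [1.7 0.4 0.1] w 0.0558 shift [-4.86 -7.95  7.29] turn [ 0.  0. -0.]
```

Call:
step_arm(moves=[0.3, -4.9, -8, 5, 0, 0, 0, 0.3, -4.9, -8, 5, 0, 0, 0, 0.3, -4.9, -8, 7.3, 0, 0, 0, 0.3, -4.9, -8, 7.3, 0, 0, 0, 0.3, -4.9, -8, 7.3, 0, 0, 0])

```text
time_s: 1.98
ee_pos: [0.5185, -0.1501, 0.3211]
ee_rot: [0.065, 0.998, -0.0, 0.0]
ft_force: [-1.0, -0.1, 0.4]
width: 0.0553
grip_force: 0.0
```

```bash
python3 - <<'E'
from h import *
to(.5185,-.152,.25,82.5)
a,_=snap('scene'); b,_=snap('top')
A=cv2.resize(a[190:320,180:340,::-1],None,fx=5,fy=4.6,interpolation=cv2.INTER_CUBIC)
cv2.imwrite('pics/s3.png',A)
E
```

```text
t 1.98 pos [ 0.5185 -0.1501  0.3211] F [-1.  -0.1  0.4] w 0.0553 shift [-0.02 -0.19  7.11] turn [-0.     0.001  0.001]
```

View pics/s3.png

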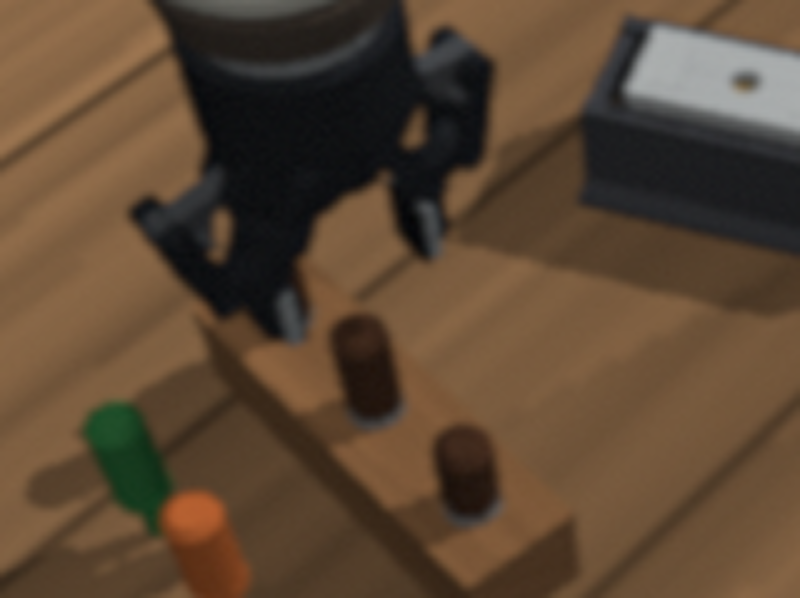

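The fingertips, at crop (290,335) and (432,250), straddle the middle, longest handle at (360,325), and the green and orange tools are clear. Going down and gripping.

Call:
step_arm(moves=[0.3, 0, -0.1, 3, 0, 0, 0, 0.3, 0, -0.1, 5, 0, 0, 0, 0.3, 0, -0.1, 7, 0, 0, 0, 0.3, 0, -0.1, 7, 0, 0, 0, 0.3, 0, -0.1, 7, 0, 0, 0])

```text
time_s: 2.7
ee_pos: [0.5187, -0.1513, 0.2517]
ee_rot: [0.065, 0.998, -0.0, 0.001]
ft_force: [0.5, 0.6, -0.6]
width: 0.055
grip_force: 0.0
```

Call:
step_arm(moves=[-1, 0, 0, 0, 0, 0, 0, -1, 0, 0, 0, 0, 0, 0, -1, 0, 0, 0, 0, 0, 0, -1, 0, 0, 0, 0, 0, 0, -1, 0, 0, 0, 0, 0, 0], newtons=60)

```text
time_s: 3.32
ee_pos: [0.5186, -0.1514, 0.2512]
ee_rot: [0.065, 0.998, -0.0, 0.001]
ft_force: [-0.3, 0.3, 5.5]
width: 0.0225
grip_force: 58.5
```

Call:
step_arm(moves=[-1, 0, 0, -1, 0, 0, 0, -1, 0, 0, -3, 0, 0, 0, -1, 0, 0, -6, 0, 0, 0, -1, 0, 0, -9, 0, 0, 0, -1, 0, 0, -9, 0, 0, 0])

```text
time_s: 3.95
ee_pos: [0.5187, -0.1515, 0.3427]
ee_rot: [0.065, 0.998, -0.0, 0.002]
ft_force: [-0.8, -0.6, -1.0]
width: 0.0229
grip_force: 58.8
```

```bash
python3 - <<'E'
from h import *
to(.5176,.0825,.34,82.5)
a,_=snap('scene'); b,_=snap('top')
A=cv2.resize(a[170:320,190:350,::-1],None,fx=5,fy=4,interpolation=cv2.INTER_CUBIC)
A=cv2.resize(a[180:300,190:350,::-1],None,fx=5,fy=5,interpolation=cv2.INTER_CUBIC)
cv2.imwrite('pics/s4.png',A)
E
```

```text
t 3.95 pos [ 0.5187 -0.1515  0.3427] F [-0.8 -0.6 -1. ] w 0.0229 shift [ 3.17 23.19  0.25] turn [-0.001  0.004  0.   ]
```

View pics/s4.png

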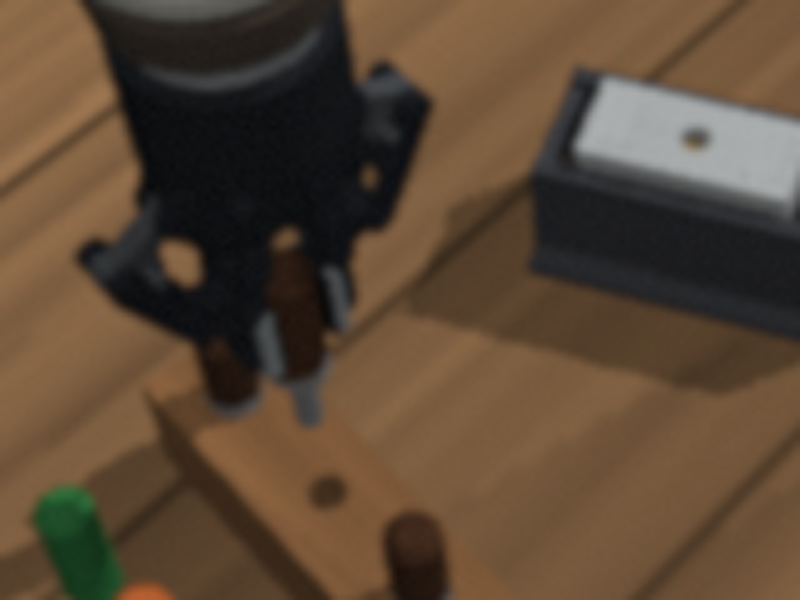

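The drift is held upright. The tip is near crop (312,420), the emptied hole at (327,491) and the bore at (696,137). Working out tip, hole and bore in the same camera cancels its bias.

```bash
python3 - <<'E'
from h import *
f=lambda a,b,z:w('scene',190+a/5,180+b/5,z).round(4)
print('tip',f(312,418,.114),'hole',f(327,491,.06),'bore',f(696,137,.073), 'shoulder',f(302,372,.151))
E
```

```text
tip [ 0.5199 -0.1535  0.114 ] hole [ 0.52   -0.1543  0.06  ] bore [0.5189 0.0811 0.073 ] shoulder [ 0.5229 -0.1553  0.151 ]
```

Call:
step_arm(moves=[-1, 3.2, 5, 0, 0, 0, 0, -1, 3.2, 11, 0, 0, 0, 0, -1, 3.2, 17, 0, 0, 0, 0, -1, 3.2, 23.2, 0, 0, 0, 0, -1, 3.2, 23.2, 0, 0, 0, 0])

```text
time_s: 4.68
ee_pos: [0.5167, 0.0864, 0.3384]
ee_rot: [0.063, 0.998, 0.0, -0.001]
ft_force: [-0.4, -0.3, -2.2]
width: 0.0226
grip_force: 59.2
```

Call:
step_arm(moves=[-1, 0, 0, 0, 0, 0, 0, -1, 0, 0, 0, 0, 0, 0, -1, 0, 0, 0, 0, 0, 0])

```text
time_s: 5.05
ee_pos: [0.5169, 0.0817, 0.3401]
ee_rot: [0.066, 0.998, -0.0, -0.0]
ft_force: [-0.3, -0.2, -1.8]
width: 0.0225
grip_force: 59.2
```

```bash
python3 - <<'E'
from h import *
to(.5176,.0825,.32,82.5)
a,_=snap('scene'); b,_=snap('top')
A=cv2.resize(a[150:250,260:390,::-1],None,fx=6,fy=6,interpolation=cv2.INTER_CUBIC)
cv2.imwrite('pics/s5.png',A)
E
```

```text
t 5.05 pos [0.5169 0.0817 0.3401] F [-0.3 -0.2 -1.8] w 0.0225 shift [-0.06  0.09  2.01] turn [-0.    -0.    -0.002]
```

View pics/s5.png

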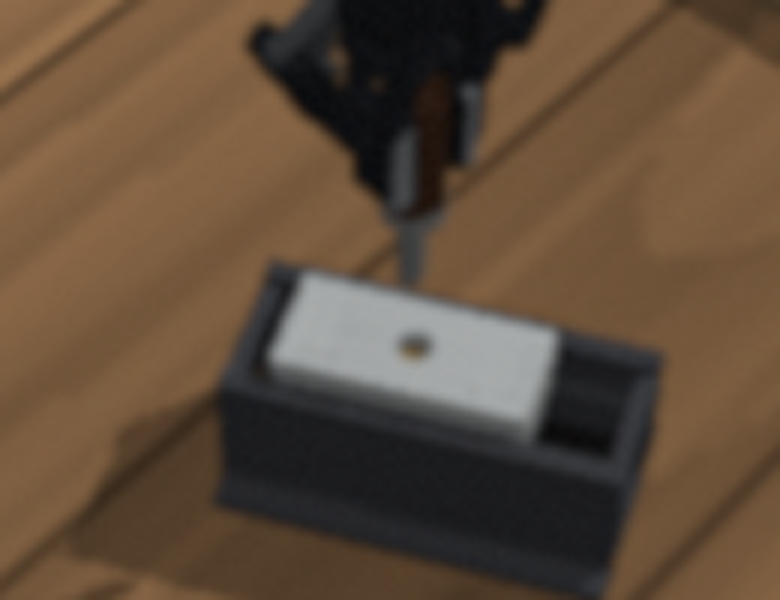

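The tip is at crop (410,283) and the bore at (414,344). The offset follows from the same camera.

```bash
python3 - <<'E'
from h import *
f=lambda a,b,z:w('scene',260+a/6,150+b/6,z).round(4)
print('tip',f(411,281,.111),f(411,285,.111),'bore',f(414,344,.073))
c=optics.camera_params('scene'); K=np.array([[c['fx'],0,c['cx']],[0,c['fy'],c['cy']],[0,0,1]])
P=cv2.projectPoints(np.array([[.519,.081,z] for z in(.111,.149,.19)]),np.array(c['rvec']),np.array(c['tvec']),K,None)[0][:,0]
print((P-[260,150])*6)
E
```

```text
tip [0.5184 0.0783 0.111 ] [0.5196 0.0768 0.111 ] bore [0.5185 0.081  0.073 ]
[[417.11476611 277.66801918]
 [419.2348039  206.22891169]
 [421.68531331 123.6538721 ]]
```

Call:
step_arm(moves=[-1, 0.1, 0.25, 1.5, 0, 0, 0, -1, 0.1, 0.25, 3, 0, 0, 0, -1, 0.1, 0.25, 3.4, 0, 0, 0, -1, 0.1, 0.25, 3.4, 0, 0, 0])

```text
time_s: 5.65
ee_pos: [0.5161, 0.0854, 0.3056]
ee_rot: [0.065, 0.998, -0.0, -0.0]
ft_force: [-0.2, -0.9, -1.6]
width: 0.0229
grip_force: 59.2
```

Call:
step_arm(moves=[-1, 0, 0, 0.2, 0, 0, 0, -1, 0, 0, 0.3, 0, 0, 0, -1, 0, 0, 0.4, 0, 0, 0, -1, 0, 0, 0.5, 0, 0, 0, -1, 0, 0, 0.5, 0, 0, 0])

```text
time_s: 6.28
ee_pos: [0.5162, 0.0854, 0.3011]
ee_rot: [0.065, 0.998, -0.0, -0.0]
ft_force: [-1.0, -0.3, -1.1]
width: 0.0224
grip_force: 59.2
```

Call:
step_arm(moves=[-1, 0, -0.05, 0.05, 0, 0, 0, -1, 0, -0.05, 0.1, 0, 0, 0, -1, 0, -0.05, 0.15, 0, 0, 0, -1, 0, -0.05, 0.2, 0, 0, 0, -1, 0, -0.05, 0.2, 0, 0, 0])

```text
time_s: 6.9
ee_pos: [0.5162, 0.0849, 0.2991]
ee_rot: [0.065, 0.998, -0.0, -0.0]
ft_force: [-0.6, 0.2, -0.5]
width: 0.0227
grip_force: 59.2
```

Call:
step_arm(moves=[-1, 0, 0, 0.05, 0, 0, 0, -1, 0, 0, 0.1, 0, 0, 0, -1, 0, 0, 0.15, 0, 0, 0, -1, 0, 0, 0.2, 0, 0, 0, -1, 0, 0, 0.2, 0, 0, 0])

```text
time_s: 7.52
ee_pos: [0.5163, 0.0849, 0.2972]
ee_rot: [0.065, 0.998, -0.0, 0.0]
ft_force: [0.7, -1.0, -0.4]
width: 0.0227
grip_force: 59.4
```

No contact where the link's face would be, so the tip is probably in the bore. Continuing gently.

Call:
step_arm(moves=[-1, 0, 0, 0.06, 0, 0, 0, -1, 0, 0, 0.12, 0, 0, 0, -1, 0, 0, 0.18, 0, 0, 0, -1, 0, 0, 0.2, 0, 0, 0, -1, 0, 0, 0.2, 0, 0, 0])

```text
time_s: 8.15
ee_pos: [0.5163, 0.0849, 0.2953]
ee_rot: [0.065, 0.998, -0.0, 0.0]
ft_force: [2.2, -2.4, -0.1]
width: 0.0228
grip_force: 59.5
```

Call:
step_arm(moves=[-1, 0, 0, 0.06, 0, 0, 0, -1, 0, 0, 0.12, 0, 0, 0, -1, 0, 0, 0.18, 0, 0, 0, -1, 0, 0, 0.2, 0, 0, 0, -1, 0, 0, 0.2, 0, 0, 0])

```text
time_s: 8.78
ee_pos: [0.5162, 0.0849, 0.2944]
ee_rot: [0.065, 0.998, 0.0, 0.001]
ft_force: [0.1, -3.1, 8.0]
width: 0.0226
grip_force: 60.5
```

Force is pushing toward -y and slightly +x, so I shift that way and keep pressing.

Call:
step_arm(moves=[-1, -0.04, -0.1, 0, 0, 0, 0, -1, -0.04, -0.1, 0, 0, 0, 0, -1, -0.04, -0.1, 0, 0, 0, 0])

```text
time_s: 9.15
ee_pos: [0.5164, 0.0842, 0.2943]
ee_rot: [0.065, 0.998, 0.001, 0.001]
ft_force: [0.3, 0.6, 9.3]
width: 0.0228
grip_force: 60.0
```

Call:
step_arm(moves=[-1, 0, 0, 0.05, 0, 0, 0, -1, 0, 0, 0.1, 0, 0, 0, -1, 0, 0, 0.15, 0, 0, 0, -1, 0, 0, 0.15, 0, 0, 0])

```text
time_s: 9.65
ee_pos: [0.5165, 0.0842, 0.2928]
ee_rot: [0.065, 0.998, 0.001, 0.001]
ft_force: [-0.3, -0.4, 7.3]
width: 0.0227
grip_force: 60.0
```

A steady ~9 N with little side force means the dowel is moving. Pressing on.

Call:
step_arm(moves=[-1, 0, 0, 0.12, 0, 0, 0, -1, 0, 0, 0.25, 0, 0, 0, -1, 0, 0, 0.37, 0, 0, 0, -1, 0, 0, 0.5, 0, 0, 0, -1, 0, 0, 0.5, 0, 0, 0])

```text
time_s: 10.28
ee_pos: [0.5165, 0.0842, 0.2877]
ee_rot: [0.065, 0.998, 0.001, 0.001]
ft_force: [0.4, 0.2, 7.3]
width: 0.0226
grip_force: 60.1
```

Call:
step_arm(moves=[-1, 0, 0, 0.15, 0, 0, 0, -1, 0, 0, 0.3, 0, 0, 0, -1, 0, 0, 0.45, 0, 0, 0, -1, 0, 0, 0.6, 0, 0, 0, -1, 0, 0, 0.6, 0, 0, 0])

```text
time_s: 10.9
ee_pos: [0.5165, 0.0842, 0.2818]
ee_rot: [0.065, 0.998, 0.001, 0.001]
ft_force: [-0.4, 0.2, 7.6]
width: 0.0222
grip_force: 60.2
```

Call:
step_arm(moves=[-1, 0, 0, 0.15, 0, 0, 0, -1, 0, 0, 0.3, 0, 0, 0, -1, 0, 0, 0.45, 0, 0, 0, -1, 0, 0, 0.6, 0, 0, 0, -1, 0, 0, 0.6, 0, 0, 0])

```text
time_s: 11.52
ee_pos: [0.5165, 0.0842, 0.2758]
ee_rot: [0.065, 0.998, 0.001, 0.001]
ft_force: [1.1, 0.2, 8.8]
width: 0.0226
grip_force: 60.2
```

Call:
step_arm(moves=[-1, 0, 0, 0.15, 0, 0, 0, -1, 0, 0, 0.3, 0, 0, 0, -1, 0, 0, 0.45, 0, 0, 0, -1, 0, 0, 0.6, 0, 0, 0, -1, 0, 0, 0.6, 0, 0, 0])

```text
time_s: 12.15
ee_pos: [0.5165, 0.0842, 0.2699]
ee_rot: [0.065, 0.998, 0.001, 0.001]
ft_force: [-1.0, 0.7, 8.5]
width: 0.0224
grip_force: 60.2
```

Call:
step_arm(moves=[-1, 0, 0, 0.1, 0, 0, 0, -1, 0, 0, 0.2, 0, 0, 0, -1, 0, 0, 0.3, 0, 0, 0, -1, 0, 0, 0.3, 0, 0, 0])

```text
time_s: 12.65
ee_pos: [0.5165, 0.0842, 0.267]
ee_rot: [0.065, 0.998, 0.001, 0.001]
ft_force: [0.1, 0.9, 9.4]
width: 0.0226
grip_force: 60.2
```

Call:
step_arm(moves=[-1, 0, 0, 0.05, 0, 0, 0, -1, 0, 0, 0.1, 0, 0, 0, -1, 0, 0, 0.1, 0, 0, 0])

```text
time_s: 13.02
ee_pos: [0.5165, 0.0842, 0.266]
ee_rot: [0.065, 0.998, 0.001, 0.001]
ft_force: [-0.2, -1.0, 9.5]
width: 0.0226
grip_force: 60.2
```

The dowel has travelled about 28 mm from contact, so its upper end is about 36 mm deep and it is out. Withdrawing and going back to the grasp pose above the hole.

Call:
step_arm(moves=[-1, 0, 0, -1, 0, 0, 0, -1, 0, 0, -3, 0, 0, 0, -1, 0, 0, -5, 0, 0, 0, -1, 0, 0, -8, 0, 0, 0, -1, 0, 0, -8, 0, 0, 0])

```text
time_s: 13.65
ee_pos: [0.5166, 0.0841, 0.3467]
ee_rot: [0.065, 0.998, 0.001, 0.001]
ft_force: [0.5, -0.6, -0.5]
width: 0.023
grip_force: 59.3
```

```bash
python3 -c "
from h import *
to(.5187,-.1514,.342,82.5)"
```

```text
t 13.65 pos [0.5166 0.0841 0.3467] F [ 0.5 -0.6 -0.5] w 0.023 shift [ -3.27 -23.32   0.45] turn [0.001 0.002 0.   ]
```

Call:
step_arm(moves=[-1, -3.3, -6, 0, 0, 0, 0, -1, -3.3, -12, 0, 0, 0, 0, -1, -3.3, -18, 0, 0, 0, 0, -1, -3.3, -23.3, 0, 0, 0, 0, -1, -3.3, -23.3, 0, 0, 0, 0])

```text
time_s: 14.28
ee_pos: [0.5179, -0.1544, 0.3432]
ee_rot: [0.068, 0.998, 0.0, -0.001]
ft_force: [0.1, 0.8, -1.7]
width: 0.0232
grip_force: 59.4
```

Call:
step_arm(moves=[-1, 0, 0, 0, 0, 0, 0, -1, 0, 0, 0, 0, 0, 0, -1, 0, 0, 0, 0, 0, 0])

```text
time_s: 14.65
ee_pos: [0.519, -0.1504, 0.3446]
ee_rot: [0.064, 0.998, 0.0, -0.0]
ft_force: [0.4, 0.9, -2.3]
width: 0.0228
grip_force: 59.4
```

```bash
python3 - <<'E'
from h import *
to(.5187,-.1514,.295,82.5)
a,_=snap('scene')
cv2.imwrite('pics/s6.png',cv2.resize(a[180:300,190:350,::-1],None,fx=5,fy=5,interpolation=cv2.INTER_CUBIC))
E
```

```text
t 14.65 pos [ 0.519  -0.1504  0.3446] F [ 0.4  0.9 -2.3] w 0.0228 shift [ 0.02 -0.11  4.96] turn [ 0.    -0.     0.002]
```

View pics/s6.png

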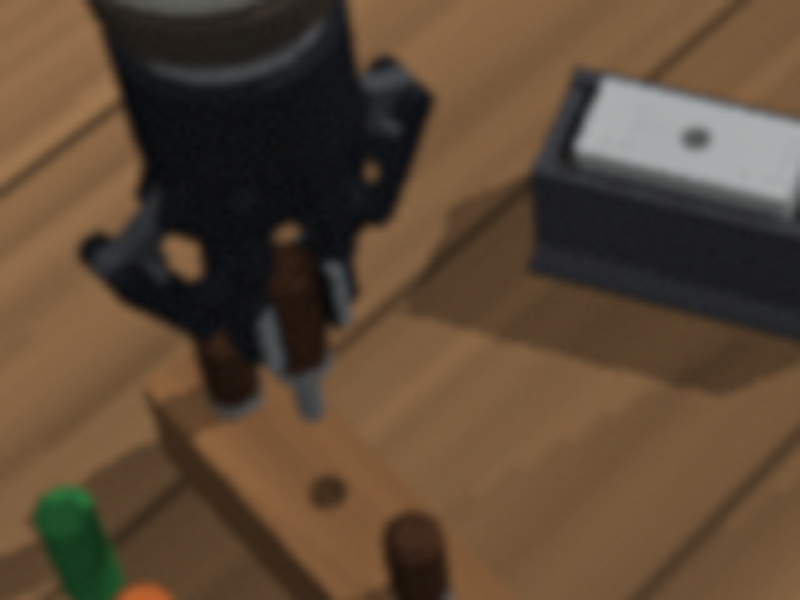

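The bore at (696,137) is now dark, with no brass showing. The drift is upright with its tip at (315,418), above the hole at (327,491). Lowering with care.

Call:
step_arm(moves=[-1, 0, -0.1, 2, 0, 0, 0, -1, 0, -0.1, 4, 0, 0, 0, -1, 0, -0.1, 5, 0, 0, 0, -1, 0, -0.1, 5, 0, 0, 0])

```text
time_s: 15.2
ee_pos: [0.5186, -0.1521, 0.2943]
ee_rot: [0.065, 0.998, 0.0, -0.0]
ft_force: [-0.6, -0.5, -1.3]
width: 0.0227
grip_force: 59.4
```

Call:
step_arm(moves=[-1, 0, 0, 0.2, 0, 0, 0, -1, 0, 0, 0.4, 0, 0, 0, -1, 0, 0, 0.6, 0, 0, 0, -1, 0, 0, 0.8, 0, 0, 0, -1, 0, 0, 0.8, 0, 0, 0])

```text
time_s: 15.82
ee_pos: [0.5186, -0.1524, 0.2865]
ee_rot: [0.065, 0.998, 0.0, -0.0]
ft_force: [-0.2, 0.8, -0.4]
width: 0.0226
grip_force: 59.4
```

Call:
step_arm(moves=[-1, 0, 0.1, 0.4, 0, 0, 0, -1, 0, 0.1, 0.8, 0, 0, 0, -1, 0, 0.1, 1.2, 0, 0, 0, -1, 0, 0.1, 1.5, 0, 0, 0, -1, 0, 0.1, 1.5, 0, 0, 0])

```text
time_s: 16.45
ee_pos: [0.5187, -0.1514, 0.2714]
ee_rot: [0.065, 0.998, 0.0, -0.0]
ft_force: [0.8, 0.2, -2.1]
width: 0.0227
grip_force: 59.4
```

Call:
step_arm(moves=[-1, 0, 0, 0.4, 0, 0, 0, -1, 0, 0, 0.8, 0, 0, 0, -1, 0, 0, 1.2, 0, 0, 0, -1, 0, 0, 1.5, 0, 0, 0, -1, 0, 0, 1.5, 0, 0, 0])

```text
time_s: 17.08
ee_pos: [0.5187, -0.1514, 0.2564]
ee_rot: [0.065, 0.998, 0.0, -0.0]
ft_force: [0.5, -0.6, -1.6]
width: 0.0223
grip_force: 59.4
```

Call:
step_arm(moves=[-1, 0, 0, 0.1, 0, 0, 0, -1, 0, 0, 0.2, 0, 0, 0, -1, 0, 0, 0.3, 0, 0, 0, -1, 0, 0, 0.4, 0, 0, 0, -1, 0, 0, 0.4, 0, 0, 0])

```text
time_s: 17.7
ee_pos: [0.5188, -0.1514, 0.2526]
ee_rot: [0.065, 0.998, 0.0, -0.0]
ft_force: [0.5, -0.2, -1.8]
width: 0.0225
grip_force: 59.4
```

Call:
step_arm(moves=[-1, 0, 0, 0.05, 0, 0, 0, -1, 0, 0, 0.1, 0, 0, 0, -1, 0, 0, 0.13, 0, 0, 0, -1, 0, 0, 0.13, 0, 0, 0])

```text
time_s: 18.2
ee_pos: [0.5188, -0.1514, 0.2514]
ee_rot: [0.065, 0.998, -0.0, -0.0]
ft_force: [-0.2, 0.2, -0.9]
width: 0.0229
grip_force: 59.4
```

It is seated to within about 1 mm. Releasing, then retreating straight up.

Call:
step_arm(moves=[-0.2, 0, 0, 0, 0, 0, 0, 0.1, 0, 0, 0, 0, 0, 0, 0.3, 0, 0, 0, 0, 0, 0, 0.3, 0, 0, 0, 0, 0, 0, 0.3, 0, 0, 0, 0, 0, 0])

```text
time_s: 18.82
ee_pos: [0.5188, -0.1514, 0.2514]
ee_rot: [0.065, 0.998, -0.0, 0.0]
ft_force: [0.6, 0.4, 0.5]
width: 0.0558
grip_force: 0.0
```

Call:
step_arm(moves=[0.3, 0, 0, -2, 0, 0, 0, 0.3, 0, 0, -4, 0, 0, 0, 0.3, 0, 0, -8, 0, 0, 0, 0.3, 0, 0, -12, 0, 0, 0, 0.3, 0, 0, -12, 0, 0, 0])

```text
time_s: 19.45
ee_pos: [0.5191, -0.1515, 0.3747]
ee_rot: [0.065, 0.998, -0.001, 0.003]
ft_force: [-0.2, -0.1, -0.4]
width: 0.0556
grip_force: 0.0
```

Call:
step_arm(moves=[0.3, 0, 0, 0, 0, 0, 0, 0.3, 0, 0, 0, 0, 0, 0, 0.3, 0, 0, 0, 0, 0, 0])

```text
time_s: 19.82
ee_pos: [0.5187, -0.1514, 0.3704]
ee_rot: [0.065, 0.998, 0.0, -0.001]
ft_force: [0.2, -0.2, -0.2]
width: 0.0558
grip_force: 0.0
```

```bash
python3 - <<'E'
from h import *
a,_=snap('scene')
cv2.imwrite('pics/s7.png',cv2.resize(a[190:310,190:350,::-1],None,fx=5,fy=5,interpolation=cv2.INTER_CUBIC))
E
```

```text
(no output)
```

View pics/s7.png

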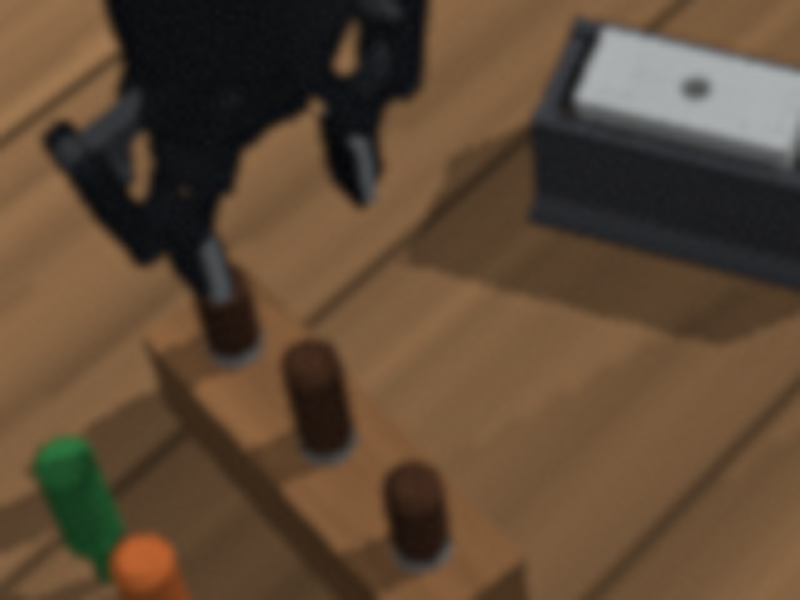

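The drift stands upright and seated in the middle hole, at crop (315,395). The bore at (696,88) is dark and empty, and the gripper is clear. Handing in.

```bash
python3 -c "
from h import *
print(order.close_job())"
```

```text
the job is handed in; nothing more can be done
None
```

I pressed the dowel out of the link (upper end about 36 mm down by arm travel), put the drift back upright in the middle hole and let go, then handed the job in at about 20 s; no verdict came back.

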